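# Load a fresh filter cassette against the escapement stop of an air sampler

### The arm

A 7-joint arm with a two-finger parallel gripper is mounted at the origin on the work surface. World frame = base frame: x ahead of the robot, y to its left, z up, the work surface at z = 0. Lengths are in m, angles in rad, forces in N, time in s.
With the tool pointing down it reaches from about 0.425 to 0.875 m from the base axis. Payload 8.4 kg.
Tool frame: the origin (TCP) lies at the very end of the fingers, on their centre line; the grasp point (between the pads) lies 19 mm behind it; z points along the fingers, y is the line along which they close (so a half turn about z gives the same grasp; the last joint's range is limited). The gripper opens to 85 mm and grips with 20 to 120 N. Pads are 22 mm wide; open, the fingers measure 114 mm over their backs; the gripper's body (76 mm by 85 mm) begins 54 mm behind the grasp point. The pads swing forward as they close: fully open they stand 13 mm farther back than shut.
Start: joints at [-0.099, 0.333, 0.04, 1.465, -0.013, 1.343, -0.059], TCP at [0.65, -0, 0.231] pointing down, gripper open.
Joint ranges: [-2.58, 2.58], [-0.38, 2.09], [-1.3, 1.39], [0.25, 2.4], [-1.5, 4.64], [0.08, 2.09], [-2.65, 2.65]. Speed limits (rad/s): [2.22, 2.22, 2.79, 2.79, 3.14, 3.14, 3.14].

### API

Orientations are given as a 3x3 rotation matrix whose columns are the frame's x, y, z axes.
In Python, from cell import arm, imaging, job gives the robot as it stands. The module is installed in compiled form; this text tells all that it offers.
- The arm moves only by the tool step_arm, never from a script. Its argument "increments" is a list of rows, each a list of 7 numbers: the gripper's target within -1 to 1 (fully open at 1, half-way at 0, shut at -1), then the shift along the tool's x, y, z in units of 30 mm (1.0 is 30 mm), then the turn, a rotation vector about the tool's x, y, z in units of 8 degrees (1.0 is 8 degrees). In form: [[fingers, x, y, z, wx, wy, wz], ...]. A call has exactly 8 rows; each row is the pose to reach, as a shift and turn from the pose commanded when the call began, along the tool's axes at that moment; what a row does not reach only later rows make up. A row lasts 1/8 s, in which the tool goes at most 62.5 mm and 10.7 degrees, less where a joint would pass 70% of its speed; a pose out of reach is approached as far as the arm can. A call with a gripper value outside its range is refused whole. The fingers move at their own pace and stop on an object; "squeeze" is the grip in N (left out, the last holds). Time passes only in rows, so rows that repeat a pose let the fingers close, or fill a call up. It gives the time, the measured TCP pose, the force, the opening and the grip force at its end, in the units of the state.
- arm.get_obs(): the state, without advancing time (a new reading comes with each control period).
- imaging.snapshot(name): name is "scene" or "side" or "wrist"; returns a dict with "pixels" (400x640x3 uint8, red, green, blue), "mtx" (3x3 intrinsics, pixels), "pose" (4x4, takes a point from camera to world coordinates). Camera axes: x right, y down, z forward; pixel columns grow to the right and rows downward; lengths in m; the calibration is good to about 2 mm. A picture is of the moment at which its call begins. There is no depth.
- job.hand_in(): hands the job in; it is judged then, once.
The state is a dict: "clock": time; "q": joint angles; "qd": joint speeds; "tau": joint torques, N m; "ee_pos": TCP position; "eef_rot": TCP orientation; "force": force on the tool from outside, world axes, zero at the start; "torque": the same for the moment, N m; "finger_gap": opening from 0.0 (shut) to 1.0 (fully open); "finger_force": force on a finger pad.
Only numpy, scipy, OpenCV 4.12 (cv2) and the standard library are available. Lean on these libraries where they do the work, as an engineer would, in place of code of your own. Each camera call takes 0.05 s, during which the arm holds its last target. There are 200 camera calls.

### The job

Put the fresh filter cassette (the one with the clean white filter) filter side up in the open mouth of the air sampler's sloped feed chute, then push it down the chute, past the spring roller, until it rests firmly home against the red escapement stop, and leave it there. Press gently: the stop must be felt taking the push but must not be forced. Leave the used cassette and everything else on the shelf where they are.

Things in the scene. Friction and masses are not known exactly. Their poses are not given: they have to be found in the camera images.
- cassette: Fresh filter cassette: loose puck, 54 mm diameter, 18 mm thick, about 90 g, pale blue ring with a clean white filter disc on top. Origin: centre of its underside, z up through the filter. It lies on a steel plate whose top is 8 mm above the shelf, on either of the plate's two places, 105 mm apart. It is round: any yaw will do.
- used: Used filter cassette, the same puck with a dark sooty filter, on the other place of the same plate. Leave it alone. Origin: centre of its underside.
- channel: Fixed aluminium feed chute sloping 15 degrees. Origin: middle of the loading spot, on the floor, 81.5 mm above the shelf; x downhill along the floor, y across, z square to the floor. Floor from x = -50 (open end) to 187 mm. Mouth, x = -45 to 44 mm: open above, walls 10 mm high, 76 mm apart at the top end, 64 at the origin, 57 from x = 25 mm on. The cassette sticks by friction and will not slide by itself.
- covered_run (a point): Point on the chute floor where its covered part begins (channel x = 60 mm; runs to 162 mm): walls 57 mm apart, keeper lips over both edges, underside 20 mm above the floor, top 22 mm (lead-in from x = 44 mm, up to 27 mm high). A slot 46 mm wide stays open along the top for a finger; the cassette itself cannot go in or out from above there.
- roller_spot (a point): Tip of the black spring roller (10 mm diameter) that sticks 6.5 mm out of the wall at channel y = -22, x = 70 mm. It drags on the cassette with some 2 to 6 N while the cassette's centre is between channel x = 55 and 85 mm, then lets go. It is not the stop.
- escapement: Escapement fixed at the chute's foot: grey bridge 85 mm wide, blue solenoid on top, 86 mm high over the floor. Origin: chute floor, middle of the bridge's uphill face, at channel x = 162 mm; axes as the channel's. It carries the red stop, sprung and damped, about 4 N per mm. Pressing the cassette on the stop with 3 to 8 N for a moment seats it; more than 10 N trips the escapement and spoils the job.
- stop_zone (a point): Middle of the zone in which the red stop's uphill face may be (pad 26 mm wide, 3 to 16 mm above the floor). Its stem is set differently every time and is not reported: the face is anywhere within 15 mm up or down the chute of this point (channel x = 121.5 to 151.5 mm), so the seated cassette's centre is at channel x = 94.5 to 124.5 mm. Find it by feel.
- housing_edge (a point): Top of the white sampler housing, middle of its edge next to the chute, 88 mm above the shelf; the housing goes on from here, 170 mm long, 190 mm wide; its port rises to 98 mm.
- canister: Green silica canister, 52 mm in diameter, 72 mm high, upright, loose. Origin at the centre of its underside. Leave alone.
- probe: White temperature probe with grey plug, lying, 165 mm long, loose. Leave alone.
- logger: Black plastic logger housing, 119 x 169 x 62 mm, loose. Origin at the centre of its underside. Leave alone.
- bracket: Steel angle bracket, 60 x 110 mm foot, 72 mm high, loose. Origin at the centre of its foot's underside. Leave alone.
- driver: Screwdriver, 190 mm long, lying, loose. Leave alone.

How it is judged:
By the outcome, as a careful person would: the job done as asked, in the order asked, and still so for the second after the job is handed in, with the robot touching nothing.
It also fails if it takes over 58 s, if anything falls off the work surface, if the arm or the gripper's body presses on something with over 40 N, if the wrist force passes 120 N, or if a joint passes its speed limit or range.

## Working session

There is one attempt and no reset: what is moved stays moved. The work goes in short steps, Python scripts to look and compute and a tool call to move; the robot and the scene stay as the last step left them, time stands still between calls to the robot, and variables do not carry over. Pictures are saved under pics/ and viewed, at most 10 in all, crops included, and the job is handed in when it is done.

Besides the shell and the picture viewer there is one more tool, called by a JSON object that holds its "op" and its "data", one argument or row to a line. step_arm: Moves the arm, as the interface text tells. Its arguments: {"type":"object","properties":{"increments":{"type":"array"},"squeeze":{"type":"number"}},"required":["increments"]}

```bash
mkdir -p pics; cat > h.py <<'E'
import numpy as np, cv2
from cell import arm, imaging, job
def snap(n, f):
    s=imaging.snapshot(n); cv2.imwrite('pics/'+f+'.png', cv2.cvtColor(s['pixels'],cv2.COLOR_RGB2BGR)); np.savez('pics/'+f+'.npz',**s); return s
def ray(f,u,v,z):
    s=np.load('pics/'+f+'.npz'); d=s['pose'][:3,:3]@np.linalg.solve(s['mtx'],[u,v,1]); o=s['pose'][:3,3]
    return o+d*(z-o[2])/d[2]
def proj(f,P):
    s=np.load('pics/'+f+'.npz'); p=s['pose']; c=(np.atleast_2d(P)-p[:3,3])@p[:3,:3]; q=c@s['mtx'].T; return q[:,:2]/q[:,2:]
E
python3 - <<'E'
from h import *
for n in ['scene','side','wrist']:
    s=snap(n,n+'0'); print(n,s['pose'].round(3).tolist(),s['mtx'].round(1).tolist())
o=arm.get_obs(); print(o['eef_rot'].round(3),o['force'],o['clock'])
E
```

```text
scene [[0.831, 0.479, -0.283, 0.931], [0.556, -0.712, 0.428, -0.557], [0.004, -0.513, -0.858, 1.222], [0.0, 0.0, 0.0, 1.0]] [[492.8, 0.0, 321.3], [0.0, 492.8, 194.1], [0.0, 0.0, 1.0]]
side [[-0.969, -0.116, 0.216, 0.263], [-0.244, 0.544, -0.803, 1.106], [-0.024, -0.831, -0.556, 0.858], [0.0, 0.0, 0.0, 1.0]] [[491.7, 0.0, 315.5], [0.0, 491.7, 199.3], [0.0, 0.0, 1.0]]
wrist [[1.0, 0.0, -0.002, 0.65], [-0.0, -0.961, -0.278, 0.07], [-0.002, 0.278, -0.961, 0.373], [0.0, 0.0, 0.0, 1.0]] [[292.8, 0.0, 318.3], [0.0, 292.8, 193.4], [0.0, 0.0, 1.0]]
[[ 0.     1.    -0.001]
 [ 1.    -0.    -0.   ]
 [-0.    -0.001 -1.   ]] [-0.24762696  0.30237234  0.16760948] 0.15
```

View pics/scene0.png

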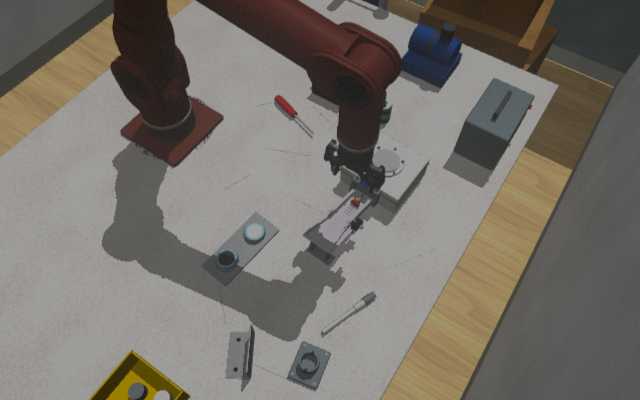

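View pics/side0.png

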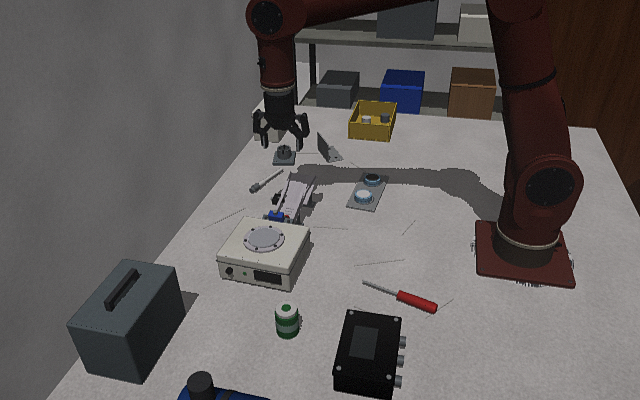

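Scene: the fresh (white) cassette is at about (255,231) and the used one at (227,259). The chute runs from its mouth near (322,240) to the blue solenoid near (362,183). I'll enlarge that area.

```bash
python3 - <<'E'
from h import *
a=cv2.imread('pics/scene0.png')[150:290,195:395]; cv2.imwrite('pics/c1.png',cv2.resize(a,None,fx=4,fy=4,interpolation=cv2.INTER_CUBIC))
print(ray('scene0',255,231,.026),ray('scene0',227,259,.026))
E
```

```text
[ 0.4530244 -0.1579502  0.026    ] [ 0.44236926 -0.26359753  0.026     ]
```

View pics/c1.png

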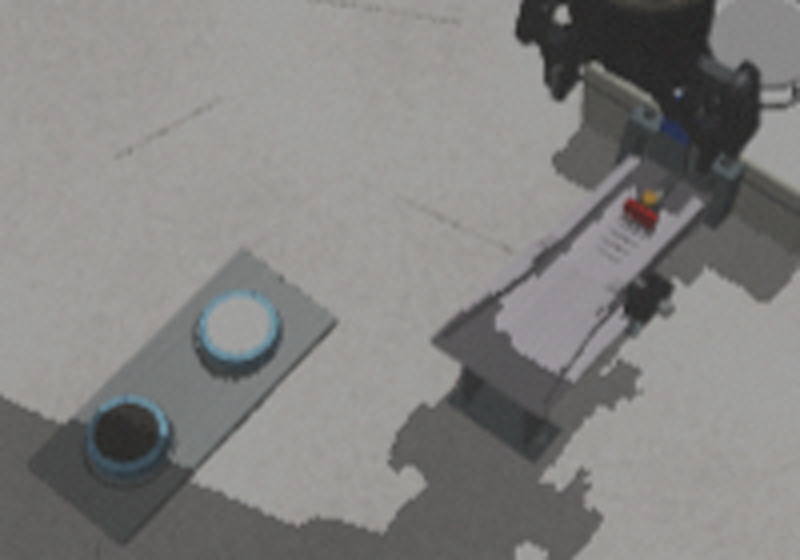

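View pics/wrist0.png

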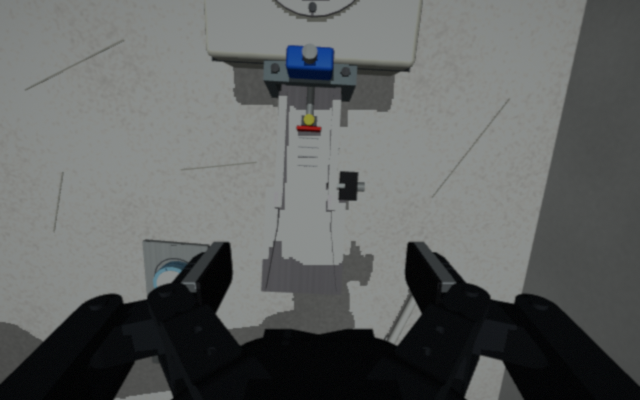

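Wrist: chute mouth edge from about (262,291) to (345,292), red stop near (309,129), roller block near (348,185), bridge near (310,75). The fresh cassette is near (170,270), partly hidden by a finger. I'll take one enlarged crop to fit the chute pose.

```bash
python3 - <<'E'
from h import *
a=cv2.imread('pics/wrist0.png')[40:310,225:395]; a=cv2.convertScaleAbs(a,alpha=1.4); a=cv2.resize(a,None,fx=2.9,fy=2.9,interpolation=cv2.INTER_CUBIC)
a=a[:, :]
b=a[:400]; c=a[383:]
cv2.imwrite('pics/c2.png',cv2.resize(a,(493,783))[183:])
E
```

```text
(no output)
```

View pics/c2.png

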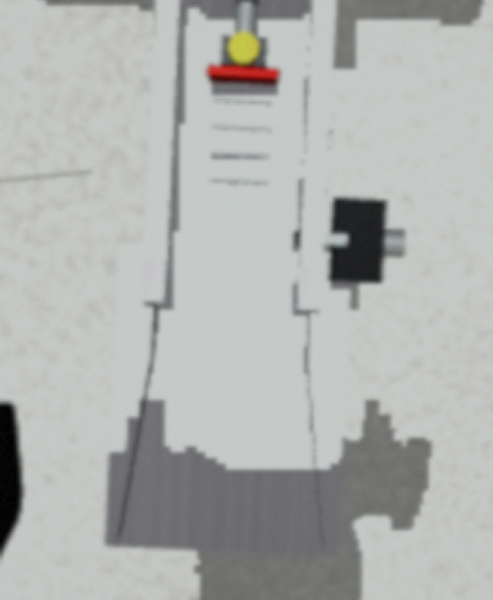

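```bash
cat >> h.py <<'E'
def chan(x0,y0,yaw):
    c,s=np.cos(np.pi/12),np.sin(np.pi/12)
    d=np.array([np.cos(yaw)*c,np.sin(yaw)*c,-s]); y=np.array([-np.sin(yaw),np.cos(yaw),0]); n=np.cross(d,y)
    return np.c_[d,y,n],np.array([x0,y0,.0815])
E
python3 - <<'E'
from h import *
from scipy.optimize import least_squares
px=lambda a,b:(225+a/2.9,40+(b+183)/2.9)
L=[((-45,-38,0),px(322,540)),((-45,38,0),px(118,540)),((44,23,27),px(163,302)),((44,-23,27),px(308,311)),((-50,0,0),px(221,546))]
P=np.array([l[0] for l in L])/1e3;U=np.array([l[1] for l in L])
def f(p):
    R,t=chan(*p[:3]); r=proj('wrist0',P@R.T+t)-U
    e=proj('wrist0',R@[p[3],0,.016]+t)-np.array(px(244,78)); return np.r_[r.ravel(),e.ravel()]
s=least_squares(f,[.64,-.03,1.57,.136]); print(s.x.round(4),f(s.x).round(1))
R,t=chan(*s.x[:3])
g=lambda P:proj('scene0',(np.atleast_2d(P)/1e3)@R.T+t)
q=g([(-50,43,0),(-50,-43,0),(136,0,16),(162,42,30)]); print((q-[195,150])*4)
E
```

```text
[ 0.6336 -0.0758  1.5146  0.1251] [ 0.1  0.5  1.3 -2.9  1.   0.7 -3.1  0.   0.2  1.3  0.6  0. ]
[[431.7616152  339.39358771]
 [540.69984862 414.65412651]
 [649.58369253 200.98036194]
 [624.10045834 135.54980759]]
```

{"op": "step_arm", "data": {
  "increments": [
    [1, -0.66, -0.82, 0.46, 0, 0, 1.25],
    [1, -1.32, -1.64, 0.92, 0, 0, 2.5],
    [1, -1.98, -2.46, 1.38, 0, 0, 3.75],
    [1, -2.64, -3.28, 1.84, 0, 0, 5],
    [1, -3.3, -4.1, 2.3, 0, 0, 6.25],
    [1, -3.96, -4.92, 2.76, 0, 0, 7.5],
    [1, -4.62, -5.74, 3.22, 0, 0, 8.75],
    [1, -5.27, -6.57, 3.4, 0, 0, 10]
  ],
  "squeeze": 30
}}

```text
clock: 1.15
ee_pos: [0.4514, -0.1585, 0.1284]
eef_rot: [[0.986, 0.168, -0.001], [0.168, -0.986, 0.0], [-0.001, -0.0, -1.0]]
force: [-0.0, -0.8, 0.5]
finger_gap: 1.001
finger_force: 0.0
```

{"op": "step_arm", "data": {
  "increments": [
    [1, 0, 0, 0, 0, 0, 1],
    [1, 0, 0, 0, 0, 0, 1.65],
    [1, 0, 0, 0, 0, 0, 1.65],
    [1, 0, 0, 0, 0, 0, 1.65],
    [1, 0, 0, 0, 0, 0, 1.65],
    [1, 0, 0, 0, 0, 0, 1.65],
    [1, 0, 0, 0, 0, 0, 1.65],
    [1, 0, 0, 0, 0, 0, 1.65]
  ]
}}

```text
clock: 2.15
ee_pos: [0.4529, -0.1581, 0.1293]
eef_rot: [[0.998, -0.056, -0.0], [-0.056, -0.998, 0.0], [-0.0, 0.0, -1.0]]
force: [-0.8, 0.3, 0.1]
finger_gap: 0.999
finger_force: 0.0
```

```bash
python3 - <<'E'
from h import *
s=snap('wrist','w1'); o=arm.get_obs(); print(o['ee_pos'].round(4),o['eef_rot'].round(3),o['clock'])
print(s['pose'].round(3)[:3,3], proj('w1',[[.453,-.158,.026],[.442,-.264,.026]]))
E
```

```text
[ 0.4529 -0.1581  0.1293] [[ 0.998 -0.056 -0.   ]
 [-0.056 -0.998 -0.   ]
 [-0.     0.    -1.   ]] 2.2
[ 0.524 -0.162  0.272] [[317.79082145 192.88937726]
 [438.91225772 198.40526832]]
```

View pics/w1.png

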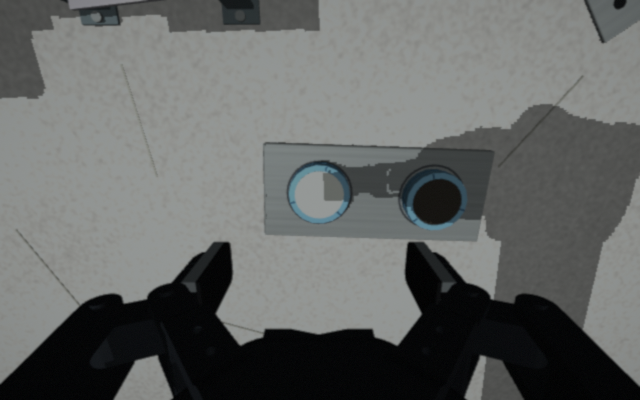

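The fresh cassette is at (320,193), predicted (318,193). The estimate holds, so I descend and grip.

{"op": "step_arm", "data": {
  "increments": [
    [1, 0, 0.05, 0.8, 0, 0, 0],
    [1, 0, 0.05, 1.6, 0, 0, 0],
    [1, 0, 0.05, 2.4, 0, 0, 0],
    [1, 0, 0.05, 3.1, 0, 0, 0],
    [1, 0, 0.05, 3.6, 0, 0, 0],
    [1, 0, 0.05, 3.9, 0, 0, 0],
    [1, 0, 0.05, 4.05, 0, 0, 0],
    [1, 0, 0.05, 4.05, 0, 0, 0]
  ]
}}

```text
clock: 3.2
ee_pos: [0.4529, -0.1597, 0.0079]
eef_rot: [[0.998, -0.056, 0.0], [-0.056, -0.998, -0.0], [0.0, 0.0, -1.0]]
force: [-0.7, 0.5, -0.1]
finger_gap: 0.999
finger_force: 0.0
```

{"op": "step_arm", "data": {
  "increments": [
    [0, 0, 0, 0, 0, 0, 0],
    [-0.5, 0, 0, 0, 0, 0, 0],
    [-0.5, 0, 0, 0, 0, 0, 0],
    [-0.5, 0, 0, 0, 0, 0, 0],
    [-0.5, 0, 0, 0, 0, 0, 0],
    [-0.5, 0, 0, 0, 0, 0, 0],
    [-0.5, 0, 0, 0, 0, 0, 0],
    [-0.5, 0, 0, 0, 0, 0, 0]
  ],
  "squeeze": 30
}}

```text
clock: 4.2
ee_pos: [0.4532, -0.1597, 0.0085]
eef_rot: [[0.998, -0.056, 0.001], [-0.056, -0.998, 0.0], [0.001, -0.0, -1.0]]
force: [-2.0, 0.1, 5.5]
finger_gap: 0.619
finger_force: 30.5
```

{"op": "step_arm", "data": {
  "increments": [
    [-0.5, 0, 0, -0.3, 0, 0, 0],
    [-0.5, 0, 0, -0.9, 0, 0, 0],
    [-0.5, 0, 0, -1.7, 0, 0, 0],
    [-0.5, 0, 0, -2.6, 0, 0, 0],
    [-0.5, 0, 0, -3.5, 0, 0, 0],
    [-0.5, 0, 0, -4.4, 0, 0, 0],
    [-0.5, 0, 0, -5, 0, 0, 0],
    [-0.5, 0, 0, -5, 0, 0, 0]
  ]
}}

```text
clock: 5.2
ee_pos: [0.4536, -0.1599, 0.1594]
eef_rot: [[0.998, -0.056, 0.003], [-0.056, -0.998, -0.0], [0.003, 0.0, -1.0]]
force: [-0.2, -0.4, -0.6]
finger_gap: 0.616
finger_force: 31.9
```

```bash
cat >> h.py <<'E'
from scipy.spatial.transform import Rotation as Ro
R,t=chan(.6336,-.0758,1.5146)
def rel(P,T):
    o=arm.get_obs(); E=o['eef_rot']; w=(P-o['ee_pos'])@E/.03; v=Ro.from_matrix(E.T@T).as_rotvec(degrees=True)/8
    c=R.T@(o['ee_pos']-t); print('shift',w.round(3),'turn',v.round(3),'chan mm',(c*1e3).round(1),'F chan',(R.T@o['force']).round(2),o['clock'],o['finger_gap'])
TP=np.c_[-R[:,1],-R[:,0],-R[:,2]]   # tool y along chute
TQ=np.c_[R[:,0],-R[:,1],-R[:,2]]   # tool y across
at=lambda x,y,z: t+R@(np.array([x,y,z])/1e3)
E
python3 - <<'E'
from h import *
rel(at(-8,0,60),TP)
E
```

```text
shift [ 5.832 -3.394  0.613] turn [-1.874 -0.022 -0.002] chan mm [-111.   175.    50.9] F chan [-0.24  0.22 -0.66] 5.2 0.6162689435211801
```

{"op": "step_arm", "data": {
  "increments": [
    [-0.5, 0.5, -0.3, 0, -0.3, 0, 0],
    [-0.5, 1.5, -0.9, 0, -0.6, 0, 0],
    [-0.5, 2.7, -1.6, 0.1, -0.9, 0, 0],
    [-0.5, 3.9, -2.3, 0.2, -1.2, 0, 0],
    [-0.5, 4.9, -2.85, 0.4, -1.5, -0.02, 0],
    [-0.5, 5.6, -3.25, 0.55, -1.8, -0.02, 0],
    [-0.5, 5.83, -3.4, 0.61, -1.87, -0.02, 0],
    [-0.5, 5.83, -3.4, 0.61, -1.87, -0.02, 0]
  ]
}}

```text
clock: 6.2
ee_pos: [0.6325, -0.0676, 0.1386]
eef_rot: [[0.998, -0.053, -0.019], [-0.056, -0.965, -0.258], [-0.005, 0.258, -0.966]]
force: [-0.4, -0.3, -1.9]
finger_gap: 0.616
finger_force: 31.9
```

```bash
python3 - <<'E'
from h import *
rel(at(-8,0,0.5),TP)
s=snap('wrist','w2'); snap('scene','s2')
a=cv2.imread('pics/w2.png'); 
for p in proj('w2',[at(-45,38,0),at(-45,-38,0),at(25,28.5,0),at(25,-28.5,0),at(44,23,27),at(44,-23,27)]): cv2.circle(a,tuple(int(v) for v in p.round()),3,(0,0,255),1)
b=cv2.imread('pics/s2.png')[150:290,235:435]
cv2.imwrite('pics/c3.png',np.vstack([a[:340],cv2.resize(b,None,fx=1.8,fy=1.8,interpolation=cv2.INTER_CUBIC).repeat(1,0) if 0 else np.pad(cv2.resize(b,(371,260),interpolation=cv2.INTER_CUBIC),((0,0),(0,269),(0,0)))]))
E
```

```text
shift [0.06  0.036 1.891] turn [-0.005  0.031  0.01 ] chan mm [-7.   1.6 57.2] F chan [ 0.24  0.36 -1.95] 6.2 0.6162607050375092
```

View pics/c3.png

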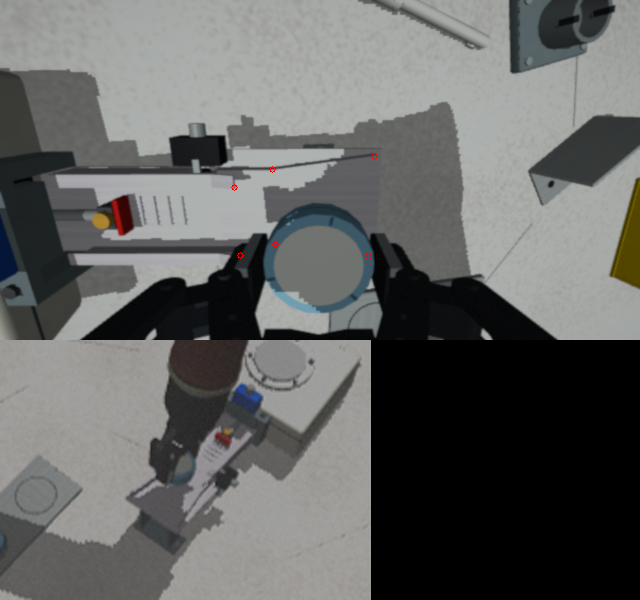

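The projected chute points fall on the wall lines and lip corners, and the cassette is held level with the floor. Lowering now.

{"op": "step_arm", "data": {
  "increments": [
    [-0.5, 0.03, 0.03, 0.3, 0, 0.03, 0],
    [-0.5, 0.06, 0.03, 0.7, 0, 0.03, 0],
    [-0.5, 0.06, 0.03, 1.1, 0, 0.03, 0],
    [-0.5, 0.06, 0.03, 1.4, 0, 0.03, 0],
    [-0.5, 0.06, 0.03, 1.6, 0, 0.03, 0],
    [-0.5, 0.06, 0.03, 1.75, 0, 0.03, 0],
    [-0.5, 0.06, 0.03, 1.83, 0, 0.03, 0],
    [-0.5, 0.06, 0.03, 1.83, 0, 0.03, 0]
  ]
}}

```text
clock: 7.3
ee_pos: [0.634, -0.0826, 0.0867]
eef_rot: [[0.998, -0.054, -0.013], [-0.055, -0.965, -0.258], [0.001, 0.258, -0.966]]
force: [0.7, 0.4, -1.0]
finger_gap: 0.616
finger_force: 31.9
```

```bash
python3 - <<'E'
from h import *
rel(at(-8,0,0.5),TP)
E
```

```text
shift [-0.025  0.003  0.093] turn [-0.005 -0.011  0.005] chan mm [-7.9 -0.7  3.3] F chan [ 0.69 -0.7  -0.85] 7.3 0.6161539306551037
```

{"op": "step_arm", "data": {
  "increments": [
    [-0.5, -0.02, 0, 0.03, 0, 0, 0],
    [-0.5, -0.02, 0, 0.06, 0, 0, 0],
    [-0.5, -0.02, 0, 0.09, 0, 0, 0],
    [-0.5, -0.02, 0, 0.09, 0, 0, 0],
    [-0.5, -0.02, 0, 0.09, 0, 0, 0],
    [-0.5, -0.02, 0, 0.09, 0, 0, 0],
    [-0.5, -0.02, 0, 0.09, 0, 0, 0],
    [-0.5, -0.02, 0, 0.09, 0, 0, 0]
  ]
}}

```text
clock: 8.3
ee_pos: [0.6333, -0.0832, 0.0842]
eef_rot: [[0.998, -0.054, -0.013], [-0.055, -0.965, -0.258], [0.001, 0.258, -0.966]]
force: [-2.1, 1.0, 3.0]
finger_gap: 0.618
finger_force: 32.2
```

Contact with the floor shows (about 3 N). I release and retreat.

{"op": "step_arm", "data": {
  "increments": [
    [0.4, 0, 0, 0, 0, 0, 0],
    [0.6, 0, 0, 0, 0, 0, 0],
    [0.6, 0, 0, 0, 0, 0, 0],
    [0.6, 0, 0, 0, 0, 0, 0],
    [0.6, 0, 0, -0.3, 0, 0, 0],
    [0.6, 0, 0, -1, 0, 0, 0],
    [0.6, 0, 0, -2, 0, 0, 0],
    [0.6, 0, 0, -3, 0, 0, 0]
  ]
}}

```text
clock: 9.3
ee_pos: [0.6345, -0.0597, 0.1726]
eef_rot: [[0.998, -0.054, -0.013], [-0.055, -0.965, -0.258], [0.002, 0.258, -0.966]]
force: [-0.1, 0.1, -0.9]
finger_gap: 0.797
finger_force: 0.0
```

```bash
python3 - <<'E'
from h import *
rel(at(-60,0,60),TQ)
s=snap('wrist','w3'); a=cv2.imread('pics/w3.png'); 
th=np.linspace(0,6.28,40)
for p in proj('w3',[at(-8+27*np.cos(q),27*np.sin(q),18) for q in th]): cv2.circle(a,tuple(int(v) for v in p.round()),1,(0,0,255),-1)
cv2.imwrite('pics/w3m.png',a)
E
```

```text
shift [-0.002  1.735  1.07 ] turn [ 6.0000e-03 -1.6000e-02 -1.1245e+01] chan mm [-8.   0.  92.1] F chan [ 0.32  0.09 -0.83] 9.3 0.7971412046057504
```

View pics/w3m.png

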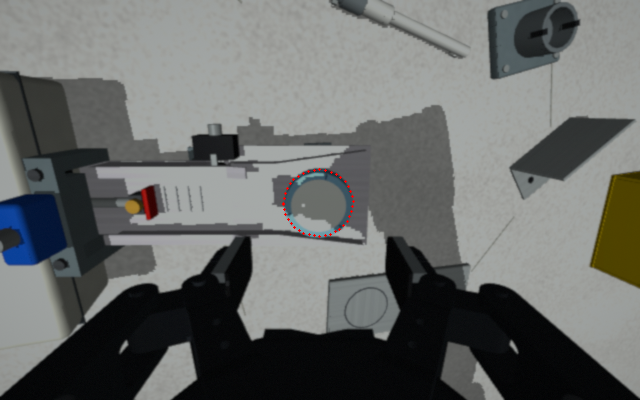

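The cassette lies flat in the mouth, on the predicted outline at x ≈ -8 mm (318,203). Next I shut the fingers and turn them across the chute, uphill of it.

{"op": "step_arm", "data": {
  "increments": [
    [0, 0, 0.3, 0, 0, 0, -1.25],
    [-0.5, 0, 0.6, 0, 0, 0, -2.5],
    [-1, 0, 0.9, 0, 0, 0, -3.75],
    [-1, 0, 1.2, 0, 0, 0, -5],
    [-1, 0, 1.5, 0, 0, 0, -6.25],
    [-1, 0, 1.8, 0, 0, 0, -7.5],
    [-1, 0, 1.8, 0, 0, 0, -8.75],
    [-1, 0, 1.8, 0, 0, 0, -10]
  ]
}}

```text
clock: 10.35
ee_pos: [0.6316, -0.1123, 0.1856]
eef_rot: [[0.221, 0.975, -0.012], [0.942, -0.217, -0.258], [-0.254, 0.045, -0.966]]
force: [0.2, -0.6, -0.2]
finger_gap: -0.0
finger_force: 0.0
```

{"op": "step_arm", "data": {
  "increments": [
    [-1, 0, 0, 0, 0, 0, -0.8],
    [-1, 0, 0, 0, 0, 0, -1.25],
    [-1, 0, 0, 0.5, 0, 0, -1.25],
    [-1, 0, 0, 1, 0, 0, -1.25],
    [-1, 0, 0, 1.4, 0, 0, -1.25],
    [-1, 0, 0, 1.5, 0, 0, -1.25],
    [-1, 0, 0, 1.5, 0, 0, -1.25],
    [-1, 0, 0, 1.5, 0, 0, -1.25]
  ]
}}

```text
clock: 11.35
ee_pos: [0.6313, -0.1236, 0.142]
eef_rot: [[0.054, 0.998, -0.012], [0.965, -0.055, -0.258], [-0.258, 0.002, -0.966]]
force: [-0.0, -0.5, -0.8]
finger_gap: -0.001
finger_force: 0.0
```

```bash
python3 - <<'E'
from h import *
rel(at(-62,0,7),TQ)
E
```

```text
shift [-0.005 -0.017  1.302] turn [ 0.017 -0.006  0.004] chan mm [-61.9  -0.4  46.1] F chan [-0.3  -0.02 -0.89] 11.35 -0.0011480748960833263
```

{"op": "step_arm", "data": {
  "increments": [
    [-1, 0, 0, 0.4, 0, 0, 0],
    [-1, 0, 0, 0.8, 0, 0, 0],
    [-1, 0, 0, 1.1, 0, 0, 0],
    [-1, 0, -0.01, 1.25, 0, 0, 0],
    [-1, 0, -0.01, 1.3, 0, 0, 0],
    [-1, 0, -0.01, 1.3, 0, 0, 0],
    [-1, 0, -0.01, 1.3, 0, 0, 0],
    [-1, 0, -0.01, 1.3, 0, 0, 0]
  ]
}}

```text
clock: 12.35
ee_pos: [0.6303, -0.1338, 0.1041]
eef_rot: [[0.054, 0.998, -0.013], [0.965, -0.055, -0.258], [-0.258, 0.002, -0.966]]
force: [-0.8, 0.4, -0.3]
finger_gap: 0.002
finger_force: 0.0
```

{"op": "step_arm", "data": {
  "increments": [
    [-1, 0.2, 0, 0, 0, 0, 0],
    [-1, 0.45, 0, 0, 0, 0, 0],
    [-1, 0.75, 0, 0, 0, 0, 0],
    [-1, 1.05, 0, 0, 0, 0, 0],
    [-1, 1.35, 0, 0, 0, 0, 0],
    [-1, 1.65, 0, 0, 0, 0, 0],
    [-1, 1.9, 0, 0, 0, 0, 0],
    [-1, 2, 0, 0, 0, 0, 0]
  ]
}}

```text
clock: 13.35
ee_pos: [0.6334, -0.0753, 0.0881]
eef_rot: [[0.053, 0.999, -0.013], [0.965, -0.055, -0.258], [-0.258, 0.001, -0.966]]
force: [-0.2, -0.3, 0.2]
finger_gap: 0.001
finger_force: 0.3
```

```bash
python3 - <<'E'
from h import *
rel(at(20,0,7),TQ)
E
```

```text
shift [ 0.707  0.01  -0.015] turn [ 0.01  -0.006  0.009] chan mm [-1.2  0.3  6.5] F chan [-0.3   0.17  0.13] 13.35 0.000865057545194046
```

{"op": "step_arm", "data": {
  "increments": [
    [-1, 0.08, 0, 0, 0, 0, 0],
    [-1, 0.18, 0, 0, 0, 0, 0],
    [-1, 0.3, 0, 0, 0, 0, 0],
    [-1, 0.4, 0, 0, 0, 0, 0],
    [-1, 0.5, 0, 0, 0, 0, 0],
    [-1, 0.6, 0, 0, 0, 0, 0],
    [-1, 0.67, 0, 0, 0, 0, 0],
    [-1, 0.7, 0, 0, 0, 0, 0]
  ]
}}

```text
clock: 14.35
ee_pos: [0.6344, -0.056, 0.0829]
eef_rot: [[0.054, 0.998, -0.013], [0.964, -0.055, -0.258], [-0.259, 0.001, -0.966]]
force: [-0.9, -1.5, 1.0]
finger_gap: 0.0
finger_force: 1.1
```

{"op": "step_arm", "data": {
  "increments": [
    [-1, 0.06, 0, 0, 0, 0, 0],
    [-1, 0.12, 0, 0, 0, 0, 0],
    [-1, 0.18, 0, 0, 0, 0, 0],
    [-1, 0.24, 0, 0, 0, 0, 0],
    [-1, 0.3, 0, 0, 0, 0, 0],
    [-1, 0.36, 0, 0, 0, 0, 0],
    [-1, 0.4, 0, 0, 0, 0, 0],
    [-1, 0.4, 0, 0, 0, 0, 0]
  ]
}}

```text
clock: 15.35
ee_pos: [0.6352, -0.0439, 0.0797]
eef_rot: [[0.053, 0.998, -0.013], [0.965, -0.055, -0.258], [-0.258, 0.001, -0.966]]
force: [-0.9, -1.0, -0.1]
finger_gap: -0.003
finger_force: 0.9
```

```bash
python3 - <<'E'
from h import *
rel(at(48,0,7),TQ); s=snap('wrist','w4')
E
```

```text
shift [ 0.555  0.008 -0.014] turn [ 0.011 -0.007  0.006] chan mm [31.3  0.2  6.6] F chan [-1.02  0.81 -0.34] 15.35 -0.002662553680194829
```

View pics/w4.png

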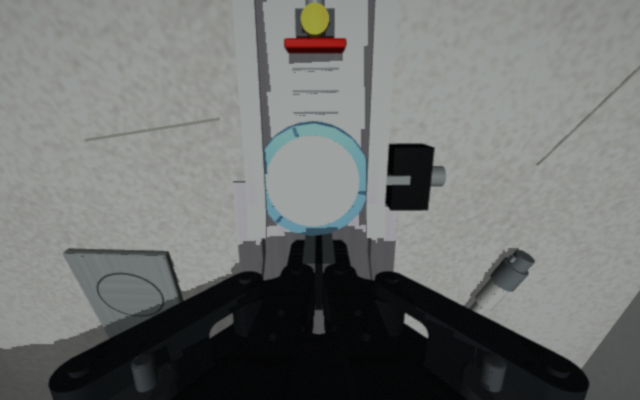

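The cassette is under the lips, centred at about (315,181), filter side up, level with the roller block at (410,177). Its lower rim is at about v=236 and the stop pad's uphill top edge at about v=52.

```bash
python3 - <<'E'
from h import *
for x in (55,60,65,70,75): print(x,proj('w4',[at(x+27,0,18),at(x-27,0,18)]).round(0)[:,1])
for x in (120,125,130,135): print(x,proj('w4',[at(x,0,16),at(x,0,3)]).round(0)[:,1])
E
```

```text
55 [154. 262.]
60 [143. 253.]
65 [131. 244.]
70 [120. 234.]
75 [108. 225.]
120 [63. 67.]
125 [50. 55.]
130 [36. 43.]
135 [23. 31.]
```

The stop face is at about x = 125 mm, so I expect contact at TCP x of about 59. I go past the roller to TCP 51, then feel.

{"op": "step_arm", "data": {
  "increments": [
    [-1, 0.08, 0, 0, 0, 0, 0],
    [-1, 0.17, 0, 0, 0, 0, 0],
    [-1, 0.26, 0, 0, 0, 0, 0],
    [-1, 0.35, 0, 0, 0, 0, 0],
    [-1, 0.44, 0, 0, 0, 0, 0],
    [-1, 0.53, 0, 0, 0, 0, 0],
    [-1, 0.6, 0, 0, 0, 0, 0],
    [-1, 0.66, 0, 0, 0, 0, 0]
  ]
}}

```text
clock: 16.4
ee_pos: [0.6362, -0.0247, 0.0746]
eef_rot: [[0.053, 0.998, -0.013], [0.965, -0.055, -0.258], [-0.258, 0.001, -0.966]]
force: [0.6, -0.6, 0.2]
finger_gap: 0.002
finger_force: 0.2
```

{"op": "step_arm", "data": {
  "increments": [
    [-1, 0.03, 0, 0, 0, 0, 0],
    [-1, 0.06, 0, 0, 0, 0, 0],
    [-1, 0.09, 0, 0, 0, 0, 0],
    [-1, 0.12, 0, 0, 0, 0, 0],
    [-1, 0.15, 0, 0, 0, 0, 0],
    [-1, 0.17, 0, 0, 0, 0, 0],
    [-1, 0.17, 0, 0, 0, 0, 0],
    [-1, 0.17, 0, 0, 0, 0, 0]
  ]
}}

```text
clock: 17.4
ee_pos: [0.6365, -0.02, 0.0733]
eef_rot: [[0.053, 0.998, -0.013], [0.965, -0.055, -0.258], [-0.258, 0.001, -0.966]]
force: [0.0, -0.6, 0.4]
finger_gap: -0.004
finger_force: 0.0
```

```bash
python3 - <<'E'
from h import *
rel(at(60,0,7),TQ); s=arm.get_obs()
E
```

```text
shift [ 0.131  0.009 -0.014] turn [ 0.01  -0.006  0.006] chan mm [56.1  0.3  6.6] F chan [-0.69 -0.06  0.24] 17.4 -0.004047851917116684
```

{"op": "step_arm", "data": {
  "increments": [
    [-1, 0.015, 0, 0, 0, 0, 0],
    [-1, 0.03, 0, 0, 0, 0, 0],
    [-1, 0.045, 0, 0, 0, 0, 0],
    [-1, 0.06, 0, 0, 0, 0, 0],
    [-1, 0.06, 0, 0, 0, 0, 0],
    [-1, 0.06, 0, 0, 0, 0, 0],
    [-1, 0.06, 0, 0, 0, 0, 0],
    [-1, 0.06, 0, 0, 0, 0, 0]
  ]
}}

```text
clock: 18.4
ee_pos: [0.6366, -0.0184, 0.073]
eef_rot: [[0.054, 0.998, -0.013], [0.965, -0.055, -0.258], [-0.258, 0.001, -0.966]]
force: [-1.0, -0.3, 0.8]
finger_gap: -0.003
finger_force: 0.0
```

{"op": "step_arm", "data": {
  "increments": [
    [-1, 0.01, 0, 0, 0, 0, 0],
    [-1, 0.02, 0, 0, 0, 0, 0],
    [-1, 0.03, 0, 0, 0, 0, 0],
    [-1, 0.04, 0, 0, 0, 0, 0],
    [-1, 0.04, 0, 0, 0, 0, 0],
    [-1, 0.04, 0, 0, 0, 0, 0],
    [-1, 0.04, 0, 0, 0, 0, 0],
    [-1, 0.04, 0, 0, 0, 0, 0]
  ]
}}

```text
clock: 19.4
ee_pos: [0.6366, -0.0172, 0.0726]
eef_rot: [[0.054, 0.998, -0.013], [0.965, -0.055, -0.258], [-0.258, 0.001, -0.966]]
force: [0.3, 0.6, 0.5]
finger_gap: -0.001
finger_force: 0.0
```

{"op": "step_arm", "data": {
  "increments": [
    [-1, 0.01, 0, 0, 0, 0, 0],
    [-1, 0.02, 0, 0, 0, 0, 0],
    [-1, 0.03, 0, 0, 0, 0, 0],
    [-1, 0.04, 0, 0, 0, 0, 0],
    [-1, 0.04, 0, 0, 0, 0, 0],
    [-1, 0.04, 0, 0, 0, 0, 0],
    [-1, 0.04, 0, 0, 0, 0, 0],
    [-1, 0.04, 0, 0, 0, 0, 0]
  ]
}}

```text
clock: 20.4
ee_pos: [0.6367, -0.016, 0.0723]
eef_rot: [[0.053, 0.998, -0.013], [0.965, -0.055, -0.258], [-0.258, 0.001, -0.966]]
force: [-0.3, 0.4, -0.9]
finger_gap: -0.002
finger_force: 0.0
```

{"op": "step_arm", "data": {
  "increments": [
    [-1, 0.01, 0, 0, 0, 0, 0],
    [-1, 0.02, 0, 0, 0, 0, 0],
    [-1, 0.03, 0, 0, 0, 0, 0],
    [-1, 0.04, 0, 0, 0, 0, 0],
    [-1, 0.04, 0, 0, 0, 0, 0],
    [-1, 0.04, 0, 0, 0, 0, 0],
    [-1, 0.04, 0, 0, 0, 0, 0],
    [-1, 0.04, 0, 0, 0, 0, 0]
  ]
}}

```text
clock: 21.4
ee_pos: [0.6367, -0.0149, 0.072]
eef_rot: [[0.054, 0.998, -0.013], [0.965, -0.055, -0.258], [-0.258, 0.001, -0.966]]
force: [-0.7, -0.7, 0.6]
finger_gap: -0.002
finger_force: 0.3
```

{"op": "step_arm", "data": {
  "increments": [
    [-1, 0.01, 0, 0, 0, 0, 0],
    [-1, 0.02, 0, 0, 0, 0, 0],
    [-1, 0.03, 0, 0, 0, 0, 0],
    [-1, 0.03, 0, 0, 0, 0, 0],
    [-1, 0.03, 0, 0, 0, 0, 0],
    [-1, 0.03, 0, 0, 0, 0, 0],
    [-1, 0.03, 0, 0, 0, 0, 0],
    [-1, 0.03, 0, 0, 0, 0, 0]
  ]
}}

```text
clock: 22.4
ee_pos: [0.6368, -0.0142, 0.0718]
eef_rot: [[0.054, 0.998, -0.013], [0.965, -0.055, -0.258], [-0.258, 0.001, -0.966]]
force: [-0.2, -3.7, 0.6]
finger_gap: 0.003
finger_force: 1.7
```

The stop is taking the push (about 3.7 N). I press slightly more and hold.

{"op": "step_arm", "data": {
  "increments": [
    [-1, 0.005, 0, 0, 0, 0, 0],
    [-1, 0.01, 0, 0, 0, 0, 0],
    [-1, 0.015, 0, 0, 0, 0, 0],
    [-1, 0.015, 0, 0, 0, 0, 0],
    [-1, 0.015, 0, 0, 0, 0, 0],
    [-1, 0.015, 0, 0, 0, 0, 0],
    [-1, 0.015, 0, 0, 0, 0, 0],
    [-1, 0.015, 0, 0, 0, 0, 0]
  ]
}}

```text
clock: 23.4
ee_pos: [0.6368, -0.0137, 0.0717]
eef_rot: [[0.054, 0.998, -0.013], [0.965, -0.055, -0.258], [-0.258, 0.001, -0.966]]
force: [-0.5, -4.3, 1.5]
finger_gap: -0.001
finger_force: 2.6
```

{"op": "step_arm", "data": {
  "increments": [
    [-1, 0.003, 0, 0, 0, 0, 0],
    [-1, 0.006, 0, 0, 0, 0, 0],
    [-1, 0.006, 0, 0, 0, 0, 0],
    [-1, 0.006, 0, 0, 0, 0, 0],
    [-1, 0.006, 0, 0, 0, 0, 0],
    [-1, 0.006, 0, 0, 0, 0, 0],
    [-1, 0.006, 0, 0, 0, 0, 0],
    [-1, 0.006, 0, 0, 0, 0, 0]
  ]
}}

```text
clock: 24.4
ee_pos: [0.6368, -0.0136, 0.0717]
eef_rot: [[0.054, 0.998, -0.013], [0.965, -0.055, -0.258], [-0.258, 0.001, -0.966]]
force: [-0.3, -5.3, 2.5]
finger_gap: 0.0
finger_force: 2.8
```

About 5.7 N held on the stop. I ease back slowly, then lift clear.

{"op": "step_arm", "data": {
  "increments": [
    [-1, -0.02, 0, 0, 0, 0, 0],
    [-1, -0.04, 0, 0, 0, 0, 0],
    [-1, -0.06, 0, 0, 0, 0, 0],
    [-1, -0.08, 0, 0, 0, 0, 0],
    [-1, -0.1, 0, 0, 0, 0, 0],
    [-1, -0.2, 0, 0, 0, 0, 0],
    [-1, -0.35, 0, 0, 0, 0, 0],
    [-1, -0.5, 0, 0, 0, 0, 0]
  ]
}}

```text
clock: 25.4
ee_pos: [0.6361, -0.0283, 0.0756]
eef_rot: [[0.054, 0.998, -0.013], [0.965, -0.055, -0.258], [-0.258, 0.001, -0.966]]
force: [-0.9, 0.4, 0.1]
finger_gap: -0.001
finger_force: 0.0
```

{"op": "step_arm", "data": {
  "increments": [
    [-1, -0.1, 0, -0.2, 0, 0, 0],
    [-1, -0.2, 0, -0.6, 0, 0, 0],
    [-1, -0.3, 0, -1.1, 0, 0, 0],
    [-1, -0.5, 0, -1.7, 0, 0, 0],
    [-1, -0.7, 0, -2.3, 0, 0, 0],
    [-1, -0.9, 0, -2.8, 0, 0, 0],
    [-1, -1, 0, -3, 0, 0, 0],
    [-1, -1, 0, -3, 0, 0, 0]
  ]
}}

```text
clock: 26.4
ee_pos: [0.6357, -0.0338, 0.1705]
eef_rot: [[0.054, 0.998, -0.013], [0.965, -0.055, -0.258], [-0.258, 0.002, -0.966]]
force: [0.4, -0.8, -0.1]
finger_gap: 0.002
finger_force: 0.0
```

```bash
python3 - <<'E'
from h import *
rel(at(60,0,7),TQ); s=snap('wrist','w5')
for x in (96,98,100,102): print(x,proj('w5',[at(x+27,0,18),at(x-27,0,18)]).round(0)[:,1])
for x in (122,125,128): print(x,proj('w5',[at(x,0,16)]).round(0)[:,1])
E
```

```text
shift [1.412 0.004 2.996] turn [ 0.013 -0.005  0.002] chan mm [17.6  0.3 96.9] F chan [-0.72 -0.48 -0.34] 26.4 0.001627675769146955
96 [ 56. 135.]
98 [ 53. 132.]
100 [ 50. 130.]
102 [ 46. 127.]
122 [58.]
125 [53.]
128 [49.]
```

View pics/w5.png

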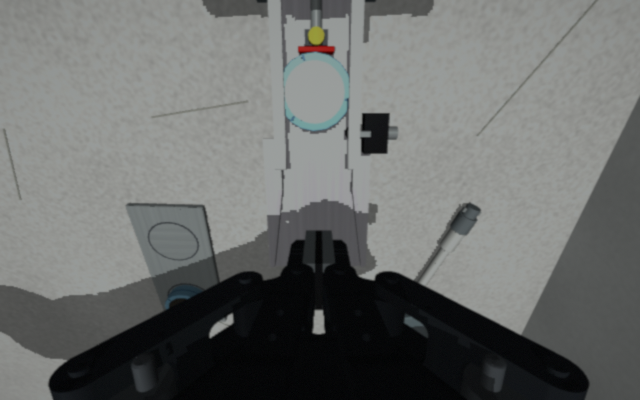

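The cassette (rim from v≈53 to 131, centre near (317,92)) rests against the red stop at v≈50, filter side up and past the roller at (375,132). The gripper is clear, so I hand in.

```bash
python3 -c "
from cell import job; print(job.hand_in())"
```

```text
the job is handed in; nothing more can be done
None
```

The fresh cassette is filter side up, past the roller and against the red stop after a held push of about 5.7 N; the gripper is clear, I moved nothing else, and the job is handed in at about 26.5 s.

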